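# Unlock the console drawer and put the pin vise away

### The arm

A 6-joint arm with a two-finger parallel gripper is mounted at the origin on the work surface. World frame = base frame: x ahead of the robot, y to its left, z up, the work surface at z = 0. Lengths are in m, angles in rad, forces in N, time in s.
With the tool pointing down it reaches from about 0.375 to 0.75 m from the base axis. Payload 9 kg.
Tool frame: the origin (TCP) lies at the very end of the fingers, on their centre line; the grasp point (between the pads) lies manip.hold_point_z behind it (manip.hold_point_z is the distance from the TCP to the grasp point, in m); z points along the fingers, y is the line along which they close (so a half turn about z gives the same grasp; the last joint's range is limited). The gripper opens to 85 mm and grips with 20 to 120 N. Pads are 22 mm wide; open, the fingers measure 114 mm over their backs; the gripper's body (76 mm by 85 mm) begins 54 mm behind the grasp point. The pads swing forward as they close: fully open they stand 13 mm farther back than shut.
Start: joints at [1.101, 0.104, 0.097, 1.564, 0, 1.353], TCP at [0.149, 0.581, 0.231] pointing down, gripper open.
Joint ranges: [-2.99, 2.99], [-0.84, 1.86], [-1.1, 1.16], [-1.84, 2.11], [-1.51, 1.56], [-3.14, 3.14]. Speed limits (rad/s): [2.22, 2.22, 2.57, 3.14, 3.14, 3.14].

### API

Orientations are given as a unit quaternion [w, x, y, z].
In Python, from rig import manip gives the robot as it stands.
- The arm moves only by the shell command python3 -m inch 'ROWS' [OPENING] [FORCE]. ROWS is JSON, a list of rows, each an object of numbers: "dx", "dy", "dz": the shift along the world's x, y, z each as a share of 100 mm, from -1 to 1; "ax", "ay", "az": the turn, a rotation vector about the world's x, y, z each as a share of 90 degrees, from -1 to 1. A call has 1 to 10 rows; each row is the pose to reach, as a shift and turn from the pose commanded when the call began; what a row does not reach only later rows make up. A row lasts 1/8 s, in which the tool goes at most 62.5 mm and 10.7 degrees, less where a joint would pass 70% of its speed; a pose out of reach is approached as far as the arm can. A call with a number of a shift or a turn outside -1 to 1 is refused whole. A call with a gripper value outside its range is refused whole. OPENING is the closure, from 0 (fully open) to 1 (shut), set as the call begins (- or left out, the last holds). The fingers move at their own pace and stop on an object; FORCE is the grip in N (left out, the last holds). Time passes only in rows, so rows that repeat a pose let the fingers close. It gives the time, the measured TCP pose, the force, the opening and the grip force at its end, in the units of the state.
- manip.observe(): the state, without advancing time (a new reading comes with each control period).
- manip.grab_frame(name): name is "scene" or "top"; returns the picture (384x512x3 uint8, red, green, blue); there is no depth.
- manip.camera_params(name): a dict with "fx", "fy", "cx", "cy" (pixels), "eye" and "orientation" of the camera in the world. Camera axes: x right, y up, looking along -z (the intrinsics and any distortion apply to the point x, -y, -z); pixel columns grow to the right and rows downward; lengths in m; the calibration is good to about 2 mm. A picture is of the moment at which its call begins. camera_params takes no time and is no camera call.
- manip.job_done(): hands the job in; it is judged then, once.
The state is a dict: "time": time; "q": joint angles; "qvel": joint speeds; "effort": joint torques, N m; "ee_pos": TCP position; "tcp_rot": TCP orientation; "ft_force": force on the tool from outside, world axes, zero at the start; "moment": the same for the moment, N m; "width": finger opening in m; "grasp_force": force on a finger pad.
Only numpy, scipy, OpenCV 4.12 (cv2) and the standard library are available. Lean on these libraries where they do the work, as an engineer would, in place of code of your own. Each camera call takes 0.05 s, during which the arm holds its last target. There are 200 camera calls.

### The job

Take the key with the flat paddle head from the white rack, push it fully home in the keyhole on the sloping face of the grey console, and turn it clockwise as far as it goes to draw the hidden bolt. Then pull the drawer well out, most of its travel, by its bar handle and lay the pin vise down inside it without dropping it. Leave the key in the lock, the drawer open, the round-headed key in the rack, and everything else on the desk where it stands.

Things in the scene. Friction and masses are not known exactly. Their poses are not given: they have to be found in the camera images.
- key_head (a point): Centre of the flat paddle head of the right key: loose plain steel, 120 mm long, hanging head up in a large rack hole. z: blade to head; x: along the width of paddle and blade; y: their thickness; same after a half turn about z. Paddle 36 (x) x 12 (y) x 36 (z) mm; grip it across y. Below the centre: neck from 18 mm, 30 mm wide collar 34 to 40 mm, 16 mm shaft to its shoulder at 72 mm, then the blade.
- key_tip (a point): Middle of the blade's tip, 102 mm below key_head; same axes. The flat blade is 16 (x) x 6 (y) mm and 30 mm long up to the shaft's flat shoulder; its last 7 mm are narrowed to 12.5 x 3.6 mm. Lift the key 70 mm or more to clear the rack.
- key: The paddle key as a whole, 130 g; origin at its tip, axes as key_head.
- round_key_head (a point): Centre of the head of the other key, which does not fit and must stay in the rack: same steel and size, but a round knob head (34 mm wide, 22 mm tall) and a square tip. It hangs in the other large hole; which hole holds which key changes.
- rack: White plastic rack, fixed: a plate 75 (x) x 220 (y) x 10 mm, its top 85 mm above the desk, on two end walls. Origin under its middle at desk height. Two large holes (21 mm) at y = -55 and +55 mm, in which the keys hang by their collars; two small empty holes between.
- keyhole (a point): Centre of the keyhole's mouth, on the face of the lock plug inside a flush 52 mm steel ring, 4 mm proud of the slope, left half of the console. z points out of the slope (30 degrees off vertical, towards the robot); x along the slot, turning with the plug (up the slope at lock = 0). Slot 18.5 (x) x 8.5 (y) mm. Key fully home: shoulder on the plug, tip 30 mm in, key z along this z, key x along this x either way.
- lock (a joint): Turn of the lock plug, rad, growing clockwise looking at the keyhole from outside (about its -z). Starts between 0 and 0.2, stops at 1.4; the bolt has left the drawer above about 1.1. Friction about 0.06 N m; it stays where left, and the key, let go, stays in it, leaning a few degrees.
- console: Grey steel console, fixed, 240 mm wide (y), 200 deep (x), 157 tall at the back. Origin at desk height under the middle of its front face; x from front to back, y to the left seen from the robot, z up. The front, 70 mm tall, holds the drawer; above it the face slopes up and back at 30 degrees from level to a flat top.
- drawer (a joint): How far the drawer is out, m: 0 shut, 0.10 at its stop. Slides along the console's -x, friction about 1.5 N; bolted shut until the lock is turned. It stays where it is left.
- handle (a point): Middle of the drawer's steel bar handle: a bar 90 mm long along the console's y, about 10 mm thick, its centre 35 mm in front of the drawer's front and 45 mm above the desk, right of the middle, 100 mm to the side of the keyhole. Moves with the drawer; axes as the console's.
- drawer_in (a point): Point on the drawer's floor (12 mm above the desk), mid-width, 50 mm behind the inside of its front panel; moves with it, axes as the console's. Inside: x from -50 to +109 mm, y from -100 to +100 mm; side walls 32 mm, front panel 53 mm above the floor. Only the part pulled out (100 mm at most) is open from above, so lay a long thing along y. A keeper stands at the left, 64 to 72 mm behind.
- vise_mid (a point): Middle of the pin vise, a slim aluminium and steel hand tool lying on the desk left of the console: 116 mm long, x along it from handle end to chuck tip (58 mm each way). Its hexagonal handle, 16 mm across flats, runs from x = -50 to +20 mm; grip it there. This point is half-way up, 8 mm above what it lies on.
- vise: The pin vise as a whole, 80 g; origin under its middle, x along it.
- jar: Bystander: shut glass jar, 60 mm across, 75 mm tall; origin under its centre.
- clamp: Bystander: aluminium bar clamp lying flat, 170 mm long; origin under the bar's middle.
- driver: Bystander: screwdriver, 180 mm long, lying.
- offcut: Bystander: wooden offcut 60 x 120 x 25 mm.
Things that resemble listed ones, but are neither listed nor needed, are in the scene too. Several things look just like the vise: the one meant starts nearest to the robot's base. What is shaped like the key but green is not meant.

How it is judged:
By the outcome, as a careful person would: the job done as asked, in the order asked, and still so for the second after the job is handed in, with the robot touching nothing.
It also fails if it takes over 62 s, if anything falls off the work surface, if the arm or the gripper's body presses on something with over 40 N, if the wrist force passes 120 N, or if a joint passes its speed limit or range.

## Working session

There is one attempt and no reset: what is moved stays moved. The work goes in short steps, Python scripts to look and compute and a shell command to move; the robot and the scene stay as the last step left them, time stands still between calls to the robot, and variables do not carry over. Pictures are saved under pics/ and viewed, at most 10 in all, crops included, and the job is handed in when it is done.

```bash
mkdir -p pics; ls; python3 - <<'E'
from rig import manip
import cv2
print(manip.hold_point_z, manip.observe())
for n in("scene","top"):
    cv2.imwrite(f"pics/{n}0.png",manip.grab_frame(n)[:,:,::-1]); print(manip.camera_params(n))
a=cv2.imread("pics/scene0.png");b=cv2.imread("pics/top0.png")
E
```

```text
pics
0.0187 {'time': 0.0, 'q': array([1.10129154e+00, 1.04690039e-01, 9.64626398e-02, 1.56388721e+00,
       1.35392614e-05, 1.35311161e+00]), 'qvel': array([-3.81252492e-04,  1.79368984e-05,  1.60081048e-03, -7.66479146e-04,
        1.56562110e-03,  1.45301308e-03]), 'effort': array([ 6.45379805e-04, -5.56927049e+01,  5.03652442e+01,  1.66972890e-02,
       -1.67162011e-04, -3.72472903e-05]), 'ee_pos': array([0.14932593, 0.58078221, 0.23052409]), 'tcp_rot': array([-2.28420813e-04,  1.25577592e-01,  9.92083582e-01, -6.18332064e-04]), 'ft_force': array([-0.21308949,  0.4430061 , -0.58268705]), 'moment': array([0.043702  , 0.01230034, 0.00892683]), 'grasp_force': 0.0, 'width': 0.085377495171534}
{'fx': 384.488616422768, 'fy': 384.488616422768, 'cx': 260.4079918311566, 'cy': 188.33665202819267, 'eye': array([0.91420463, 0.65059053, 0.97682726]), 'orientation': array([0.29563161, 0.10388756, 0.31775329, 0.89489786])}
{'fx': 364.11229130016966, 'fy': 364.11229130016966, 'cx': 254.45091618821286, 'cy': 193.65299083728445, 'eye': array([0.25769316, 0.07294899, 1.22383935]), 'orientation': array([ 0.70434677,  0.06257514, -0.07207552, -0.70340962])}
```

View pics/scene0.png

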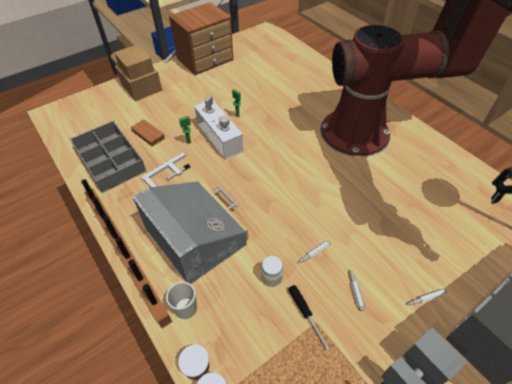

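View pics/top0.png

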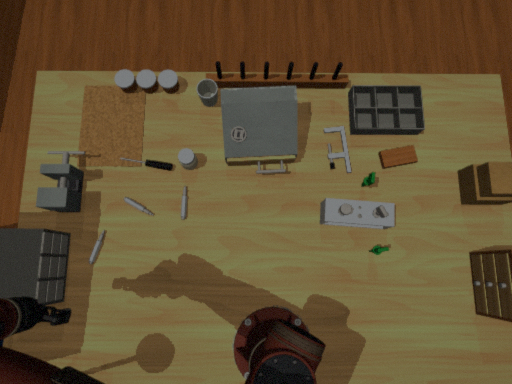

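Vise candidates in top view are at (184,203), (138,206) and (97,247). The robot base is near (270,345), so (184,203) is nearest. The rack heads are at (346,209) and (381,212), and the green keys at (369,180) and (380,249) are decoys. I'll confirm this in an enlarged crop.

```bash
cat > h.py <<'E'
import numpy as np, cv2
from rig import manip
from scipy.spatial.transform import Rotation as R
def rot(q): return R.from_quat([q[1],q[2],q[3],q[0]])
C={n:manip.camera_params(n) for n in("scene","top")}
def ray(n,u,v):
    c=C[n]; d=rot(c["orientation"]).apply([(u-c["cx"])/c["fx"],-(v-c["cy"])/c["fy"],-1]); return c["eye"],d/np.linalg.norm(d)
def plane(n,u,v,z):
    e,d=ray(n,u,v); return e+d*(z-e[2])/d[2]
def proj(n,p):
    c=C[n]; x=rot(c["orientation"]).inv().apply(np.asarray(p)-c["eye"]); return np.array([c["cx"]-c["fx"]*x[0]/x[2], c["cy"]+c["fy"]*x[1]/x[2]])
def tri(s,t):
    A=[];b=[]
    P=[ray("scene",*s),ray("top",*t)]
    M=[np.eye(3)-np.outer(d,d) for e,d in P]
    p=np.linalg.solve(sum(M),sum(m@e for m,(e,d) in zip(M,P)))
    return p,[np.linalg.norm(m@(p-e)) for m,(e,d) in zip(M,P)]
def crop(n,img,u,v,w,h,k):
    c=img[v:v+h,u:u+w]; return cv2.resize(c,None,fx=k,fy=k,interpolation=cv2.INTER_CUBIC)
E
python3 - <<'E'
from h import *
s=cv2.imread("pics/scene0.png");t=cv2.imread("pics/top0.png")
a=crop("",s,185,80,80,60,5);b=crop("",t,315,170,80,60,5)
c=crop("",s,130,175,120,90,1);
c=cv2.resize(s[185:260,165:265],(400,300),interpolation=cv2.INTER_CUBIC)
d=cv2.resize(t[80:180,215:315][:75],(400,300),interpolation=cv2.INTER_CUBIC)
d=cv2.resize(t[110:185,215:315],(400,300),interpolation=cv2.INTER_CUBIC)
cv2.imwrite("pics/m1.png",np.vstack([np.hstack([a,b]),np.hstack([c,d])]))
# vises
for uv in((184,203),(138,206),(97,247)): print(plane("top",*uv,.008))
E
```

```text
[0.45968796 0.29436653 0.008     ]
[0.44910681 0.44835691 0.008     ]
[0.31240411 0.5743731  0.008     ]
```

View pics/m1.png

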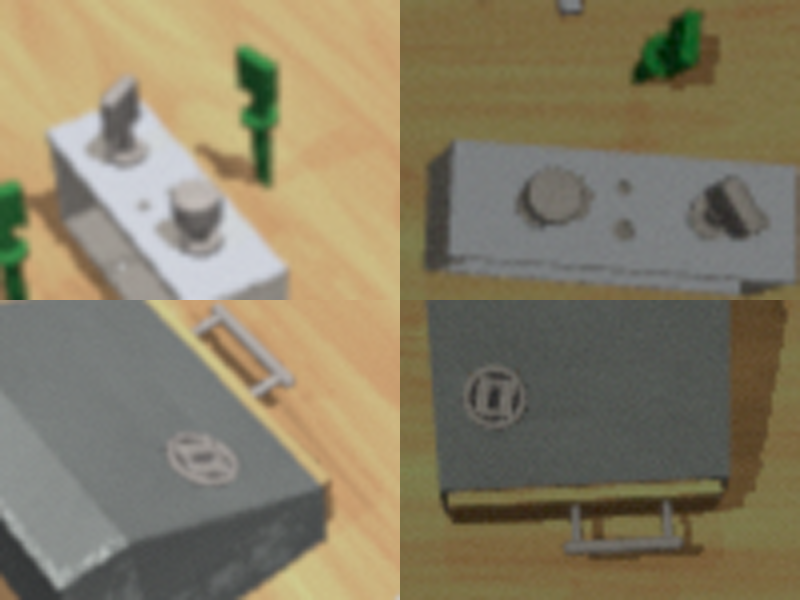

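The enlarged crop shows the paddle key at scene (209,102) / top (382,211), which is the far-right (-y) hole. The round knob is at scene (224,120) / top (346,209). The keyhole ring is at scene (216,224) / top (238.5,134), the handle bar runs from top (257,172) to (286,171), and the decoy keys are green. Now I'll measure more finely.

```bash
python3 - <<'E'
from h import *
I={n:np.mean([manip.grab_frame(n).astype(float) for _ in range(6)],axis=0) for n in C}
np.savez("avg.npz",**I)
def show(n,u,v,w,h,k):
    return crop(n,I[n][:,:,::-1].clip(0,255).astype(np.uint8),u,v,w,h,k)
# rack mask top
t=I["top"]; s=I["scene"]
m=((t.min(2)>120)&(t.max(2)-t.min(2)<40)).astype(np.uint8)
sub=np.zeros_like(m); sub[190:235,315:400]=m[190:235,315:400]
sub=cv2.morphologyEx(sub,cv2.MORPH_CLOSE,np.ones((9,9)))
c=max(cv2.findContours(sub,0,2)[0],key=cv2.contourArea); print("rack",cv2.minAreaRect(c))
bp=cv2.boxPoints(cv2.minAreaRect(c)); print([plane("top",*p,.085).round(4) for p in bp])
cor=[plane("top",225,157.5,.07),plane("top",296.75,154.5,.07)]
print("front corners",cor,np.linalg.norm(cor[0]-cor[1]))
print("lock",tri((215.75,224.5),(238.5,134.25)))
print("handle ends",[plane("top",*p,.05) for p in((256.75,171.75),(286.5,170.75))])
print("head",tri((208.8,102.3),(382.4,211.4)))
# vise mask
g=((t.min(2)>100)&(t.max(2)-t.min(2)<45)).astype(np.uint8)
sub=np.zeros_like(g); sub[183:223,172:196]=g[183:223,172:196]
c=max(cv2.findContours(sub,0,2)[0],key=cv2.contourArea); r=cv2.minAreaRect(c);print("vise",r,[plane("top",*p,.008).round(4) for p in cv2.boxPoints(r)])
A=np.hstack([show("top",366,195,36,30,11)[:300,:396],show("scene",192,88,36,30,11)[:300,:396]])
B=np.hstack([show("top",220,119,36,27,11)[:297,:396],show("top",166,182,36,44,6)[:264].copy() if 0 else cv2.resize(show("top",160,180,52,44,6),(396,297))])
cv2.imwrite("pics/m2.png",np.vstack([A,B]))
E
```

```text
rack ((359.3529357910156, 213.4117431640625), (68.72006225585938, 25.309844970703125), 4.39870548248291)
[array([ 0.3829, -0.1615,  0.085 ]), array([ 0.4636, -0.1707,  0.085 ]), array([ 0.447 , -0.3889,  0.085 ]), array([ 0.3666, -0.3769,  0.085 ])]
front corners [array([0.60125526, 0.15420033, 0.07      ]), array([ 0.61250101, -0.08228028,  0.07      ])] 0.2367478587433965
lock (array([0.66787165, 0.1100289 , 0.10590022]), [np.float64(0.0009990232286965295), np.float64(0.000999023228696472)])
handle ends [array([0.55847868, 0.04947277, 0.05      ]), array([ 0.56225458, -0.04956034,  0.05      ])]
head (array([ 0.41517648, -0.33466455,  0.11738098]), [np.float64(0.0020507188366764894), np.float64(0.002050718836676525)])
vise ((182.5, 202.0), (28.0, 3.0), 90.0) [array([0.5114, 0.3064, 0.008 ]), array([0.5114, 0.2963, 0.008 ]), array([0.4155, 0.2927, 0.008 ]), array([0.4155, 0.3028, 0.008 ])]
```

View pics/m2.png

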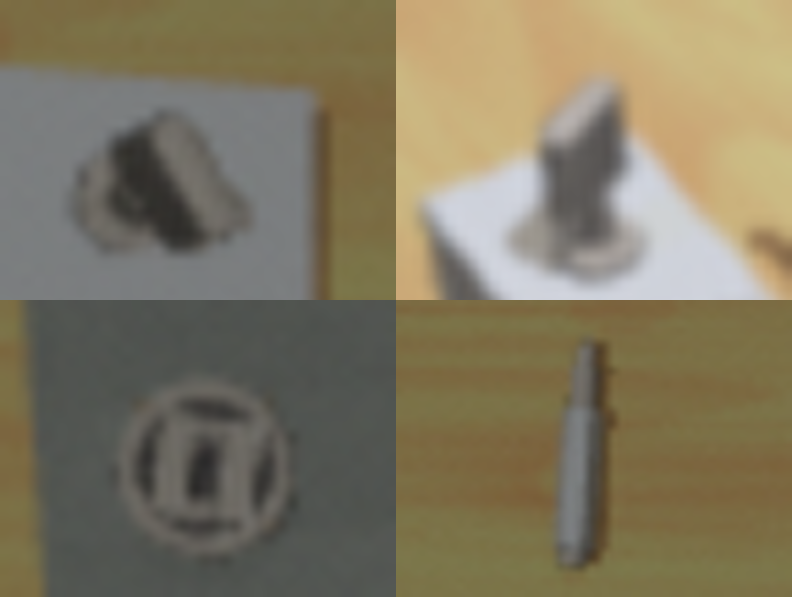

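```bash
python3 - <<'E'
from h import *
o=manip.observe(); M=rot(o["tcp_rot"]).as_matrix(); print(M.round(3))
f=lambda x,y,u0,v0,k=11:(u0+(x+.5)/k-.5, v0+(y+.5)/k-.5)
T=lambda x,y:f(x,y,366,195); S=lambda x,y:f(x-396,y,192,88)
print("top face c",tri(S(582,113),T(200,170)))
for a in((165,120),(232,222)): print(plane("top",*T(*a),.143))
for a in((555,145),(611,80)): print(plane("scene",*S(*a),.143))
K=f(205,166,220,119); print("K",K,tri((215.75-.4,224.5-.4),K), [plane("top",*K,z) for z in(.1,.106,.112)],[plane("scene",215.4,224.1,z) for z in(.1,.106,.112)])
print("nadir",proj("top",[.2577,.0729,0]))
v=[plane("top",*p,.01) for p in((182.7,218.3),(185.1,186.2))];print("vise",v,np.linalg.norm(v[0]-v[1]),np.mean(v,axis=0))
# collar centre
print("collar",plane("top",*T(125,197),.091))
# scene ring & console edge lines
I=np.load("avg.npz")
g=I["scene"].mean(2); g=g[205:245,195:240]; g=cv2.resize(((g-g.min())/(g.max()-g.min())*255).astype(np.uint8),None,fx=8,fy=8,interpolation=cv2.INTER_CUBIC)
h=I["top"].mean(2)[80:180,215:305]; h=cv2.resize((h.clip(0,160)*1.5).astype(np.uint8),None,fx=4,fy=4,interpolation=cv2.INTER_CUBIC)
h=h[:,:360]; W=np.zeros((400,730),np.uint8); W[:320,:360]=g; W[:400,370:730]=h; cv2.imwrite("pics/m3.png",W)
E
```

```text
[[-0.968  0.249  0.   ]
 [ 0.249  0.968  0.   ]
 [-0.     0.    -1.   ]]
top face c (array([ 0.41623718, -0.33070952,  0.13974325]), [np.float64(0.002048580767423384), np.float64(0.002048580767423368)])
[ 0.43110496 -0.32235125  0.143     ]
[ 0.40293921 -0.33888353  0.143     ]
[ 0.43230433 -0.31622804  0.143     ]
[ 0.4010643 -0.3334918  0.143    ]
K (238.1818181818182, 133.63636363636363) (array([0.6688672 , 0.11074687, 0.10946126]), [np.float64(0.0006961261508174455), np.float64(0.0006961261508176291)]) [array([0.67290201, 0.1105912 , 0.1       ]), array([0.67068528, 0.11039024, 0.106     ]), array([0.66846854, 0.11018927, 0.112     ])] [array([0.66564258, 0.1055242 , 0.1       ]), array([0.66734345, 0.10925401, 0.106     ]), array([0.66904433, 0.11298382, 0.112     ])]
nadir [249.45887283 263.94795612]
vise [array([0.40751736, 0.29643854, 0.01      ]), array([0.51724894, 0.29239191, 0.01      ])] 0.10980617006579119 [0.46238315 0.29441523 0.01      ]
collar [ 0.41708677 -0.32837931  0.091     ]
```

View pics/m3.png

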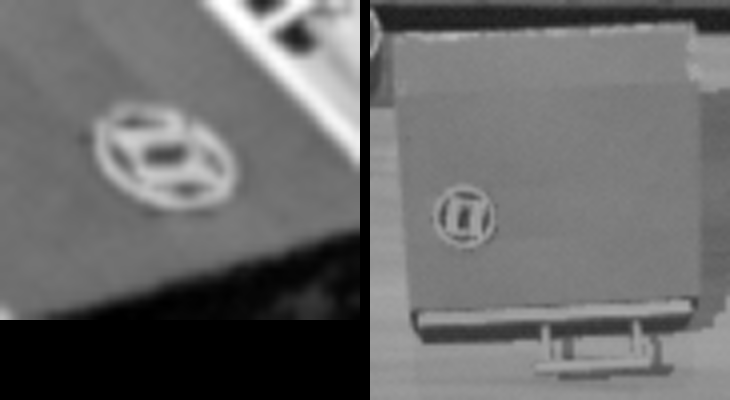

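Keyhole is at about (0.669, 0.111, 0.1095) and console yaw at about 0.043. The paddle head is at about (0.4165, -0.329, 0.125), with its width at a 30° yaw. The scene ring centre at crop (166,156) is consistent with the top view. Moving to the rack now.

```bash

python3 -m inch '[{"dx":0.2,"dy":-0.2,"az":0.1},{"dx":0.4,"dy":-0.4,"az":0.2},{"dx":0.6,"dy":-0.6,"az":0.3},{"dx":0.8,"dy":-0.8,"az":0.4},{"dx":1,"dy":-1,"az":0.49}]' 0
python3 -m inch '[{"dx":0.35,"dy":-0.35},{"dx":0.7,"dy":-0.7},{"dx":1,"dy":-1}]'
python3 -m inch '[{"dx":0.3,"dy":-0.35},{"dx":0.6,"dy":-0.7},{"dx":0.8,"dy":-1}]'
for i in 1 2 3 4 5 6; do python3 -m inch '[{"dy":-0.5},{"dy":-1}]' | tail -1; done
python3 -m inch '[{"dx":-0.13,"dy":-0.1},{"dx":-0.13,"dy":-0.1},{"dx":-0.13,"dy":-0.1}]'
python3 -c "
from h import *
o=manip.observe();print(rot(o['tcp_rot']).as_matrix().round(3),o['q'],o['ee_pos'],o['time'])"
```

```text
[[-0.968  0.249  0.   ]
 [ 0.249  0.968  0.   ]
 [-0.     0.    -1.   ]] [1.10129086e+00 1.04099542e-01 9.72885093e-02 1.56390257e+00
 1.57734917e-05 1.35310194e+00] [0.14948982 0.58110587 0.23132462] 0.7validation failed for argument at $[0]...
validation failed for argument at $[0]...
validation failed for argument at $[0]...
validation failed for argument at $[0]...
validation failed for argument at $[0]...
validation failed for argument at $[0]...
validation failed for argument at $[0]...
validation failed for argument at $[0]...
validation failed for argument at $[0]...
validation failed for argument at $[0]...
```

```bash

python3 -m inch '[{"dx":0.2,"dy":-0.2,"dz":0,"ax":0,"ay":0,"az":0.1},{"dx":0.4,"dy":-0.4,"dz":0,"ax":0,"ay":0,"az":0.2},{"dx":0.6,"dy":-0.6,"dz":0,"ax":0,"ay":0,"az":0.3},{"dx":0.8,"dy":-0.8,"dz":0,"ax":0,"ay":0,"az":0.4},{"dx":1,"dy":-1,"dz":0,"ax":0,"ay":0,"az":0.49}]' 0
```

```text
time: 1.32
ee_pos: [0.2501, 0.4805, 0.2314]
tcp_rot: [0.0, -0.258, 0.966, 0.0]
ft_force: [0.9, 1.2, -0.3]
width: 0.0854
grasp_force: 0.0
```

```bash

python3 -m inch '[{"dx":0.35,"dy":-0.35,"dz":0,"ax":0,"ay":0,"az":0},{"dx":0.7,"dy":-0.7,"dz":0,"ax":0,"ay":0,"az":0},{"dx":1,"dy":-1,"dz":0,"ax":0,"ay":0,"az":0}]' | grep ee_pos
python3 -m inch '[{"dx":0.3,"dy":-0.35,"dz":0,"ax":0,"ay":0,"az":0},{"dx":0.6,"dy":-0.7,"dz":0,"ax":0,"ay":0,"az":0},{"dx":0.8,"dy":-1,"dz":0,"ax":0,"ay":0,"az":0}]'| grep ee_pos
for i in 1 2 3 4 5 6; do python3 -m inch '[{"dx":0,"dy":-0.5,"dz":0,"ax":0,"ay":0,"az":0},{"dx":0,"dy":-1,"dz":0,"ax":0,"ay":0,"az":0}]' | grep ee_pos; done
python3 -m inch '[{"dx":-0.13,"dy":-0.1,"dz":0,"ax":0,"ay":0,"az":0},{"dx":-0.13,"dy":-0.1,"dz":-0.3,"ax":0,"ay":0,"az":0},{"dx":-0.13,"dy":-0.1,"dz":-0.3,"ax":0,"ay":0,"az":0}]'
python3 - <<'E'
from h import *
o=manip.observe();print(rot(o['tcp_rot']).as_matrix().round(3),o['q'].round(3),o['ee_pos'])
s=manip.grab_frame("scene")[:,:,::-1];t=manip.grab_frame("top")[:,:,::-1]
cv2.imwrite("pics/k1.png",np.hstack([crop("",s,180,70,65,65,6),crop("",t,350,180,65,65,6)]))
print(proj("scene",[.4165,-.329,.125]),proj("top",[.4165,-.329,.125]))
E
```

```text
ee_pos: [0.3506, 0.3798, 0.2315]
ee_pos: [0.4306, 0.2797, 0.2314]
ee_pos: [0.4295, 0.1797, 0.2313]
ee_pos: [0.4293, 0.0796, 0.2315]
ee_pos: [0.4294, -0.0205, 0.2316]
ee_pos: [0.4293, -0.1206, 0.2316]
ee_pos: [0.4293, -0.2207, 0.2315]
ee_pos: [0.4293, -0.3207, 0.2315]
time: 3.95
ee_pos: [0.4155, -0.3275, 0.1996]
tcp_rot: [-0.001, -0.256, 0.967, 0.002]
ft_force: [0.5, 0.4, 0.7]
width: 0.0853
grasp_force: 0.0
[[-0.869 -0.495 -0.002]
 [-0.495  0.869  0.003]
 [ 0.     0.004 -1.   ]] [-0.915 -0.112 -0.176  1.511  0.    -1.433] [ 0.41550316 -0.3275172   0.19961774]
[208.53532386 101.31936935] [380.94179925 211.10238134]
```

View pics/k1.png

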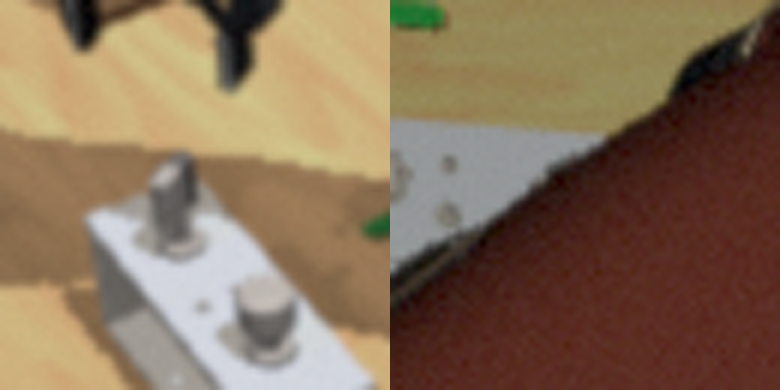

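The scene crop shows the fingers straddling the paddle head at crop (175,185). Descending to grip.

```bash

python3 -m inch '[{"dx":0.01,"dy":-0.015,"dz":-0.4,"ax":0,"ay":0,"az":0},{"dx":0.01,"dy":-0.015,"dz":-0.75,"ax":0,"ay":0,"az":0},{"dx":0.01,"dy":-0.015,"dz":-0.94,"ax":0,"ay":0,"az":0},{"dx":0.01,"dy":-0.015,"dz":-0.94,"ax":0,"ay":0,"az":0}]'
python3 -m inch '[{"dx":0,"dy":0,"dz":0,"ax":0,"ay":0,"az":0},{"dx":0,"dy":0,"dz":0,"ax":0,"ay":0,"az":0},{"dx":0,"dy":0,"dz":0,"ax":0,"ay":0,"az":0},{"dx":0,"dy":0,"dz":0,"ax":0,"ay":0,"az":0},{"dx":0,"dy":0,"dz":0,"ax":0,"ay":0,"az":0},{"dx":0,"dy":0,"dz":0,"ax":0,"ay":0,"az":0}]' 1 40
```

```text
time: 4.55
ee_pos: [0.4174, -0.3298, 0.1072]
tcp_rot: [-0.0, -0.256, 0.967, 0.001]
ft_force: [0.5, -0.4, -0.2]
width: 0.0854
grasp_force: 0.0
time: 5.3
ee_pos: [0.4176, -0.3305, 0.1077]
tcp_rot: [0.0, -0.256, 0.967, -0.0]
ft_force: [-0.4, 1.3, 3.9]
width: 0.0114
grasp_force: 50.5
```

```bash

python3 -m inch '[{"dx":0,"dy":0,"dz":0.3,"ax":0,"ay":0,"az":0},{"dx":0,"dy":0,"dz":0.65,"ax":0,"ay":0,"az":0},{"dx":0,"dy":0,"dz":1,"ax":0,"ay":0,"az":0}]' | grep -E "wid|ee"
python3 -m inch '[{"dx":0.2,"dy":0.3,"dz":0.3,"ax":0,"ay":0,"az":0},{"dx":0.5,"dy":0.65,"dz":0.6,"ax":0,"ay":0,"az":0},{"dx":0.8,"dy":1,"dz":0.9,"ax":0,"ay":0,"az":0}]'
cat >> h.py <<'E'
yaw=.043
xc=np.array([np.cos(yaw),np.sin(yaw),0]); yc=np.array([-np.sin(yaw),np.cos(yaw),0]); zc=np.array([0,0,1.])
K=np.array([.669,.1107,.1095]); n=-.5*xc+np.cos(np.pi/6)*zc; up=np.cos(np.pi/6)*xc+.5*zc
def target(lock): # TCP rotation with tool z=-n, tool y perpendicular to slot
    x=np.cos(lock)*up-np.sin(lock)*yc   # slot direction, clockwise seen from outside
    tz=-n; ty=np.cross(tz,x); 
    if ty@yc<0: ty=-ty
    tx=np.cross(ty,tz); return R.from_matrix(np.c_[tx,ty,tz])
def turn(Rt):
    c=rot(manip.observe()["tcp_rot"]); return (Rt*c.inv()).as_rotvec()/(np.pi/2)
E
python3 - <<'E'
from h import *
I=np.load("avg.npz")
for nm in C:
    k=proj(nm,K); g=I[nm].mean(2); y,x=np.mgrid[:384,:512]
    u=[(proj(nm,K+.009*(np.cos(l)*up-np.sin(l)*yc))-k) for l in(-.1,0,.1,.2,.3)]
    print(nm,k,[np.degrees(np.arctan2(a[1],a[0])).round(1) for a in u],np.linalg.norm(u[1]))
    w0=g[int(k[1])-4:int(k[1])+6,int(k[0])-5:int(k[0])+6]; print(w0.round(0).astype(int))
print(turn(target(.08)),manip.observe()["ee_pos"])
E
```

```text
ee_pos: [0.4172, -0.3301, 0.2078]
width: 0.0115
time: 6.05
ee_pos: [0.4981, -0.2293, 0.2979]
tcp_rot: [-0.0, -0.256, 0.967, 0.0]
ft_force: [0.6, 0.3, -1.5]
width: 0.0114
grasp_force: 48.3
scene [215.04699288 224.04135218] [np.float64(161.0), np.float64(166.9), np.float64(172.2), np.float64(177.0), np.float64(-178.5)] 2.6162330561057896
[[122 113 119 125 131 139 151 149 134 138 132]
 [146 145 145 145 146 149 153 150 143 149 148]
 [154 155 153 150 145 144 144 142 143 146 152]
 [142 151 147 131 122 120 118 116 132 141 140]
 [122 141 140 117 107 104 105 112 131 144 136]
 [118 130 143 130 124 124 124 131 147 150 140]
 [134 130 150 151 149 149 148 148 152 152 151]
 [147 139 140 150 150 148 146 142 140 141 146]
 [137 144 147 149 141 138 131 119 114 121 130]
 [119 127 141 148 150 148 140 130 124 130 141]]
top [238.04800208 133.75160392] [np.float64(-98.3), np.float64(-92.6), np.float64(-86.8), np.float64(-81.1), np.float64(-75.3)] 2.8023169725433865
[[ 96  88  95  91  80  68  64  59  65  79  98]
 [ 85  72 101 103 101  94  94  95 100  95 105]
 [ 66  84 103 104  91  78  86  90 106 105 104]
 [ 55  88 104 102  84  59  64  90 104 103  92]
 [ 51  91 103 100  68  44  58  92 103 103  84]
 [ 60 101 103  98  58  47  63 102 104 100  67]
 [ 55 101 104  99  51  50  64 104 105  99  58]
 [ 67 101 105 100  53  55  68 101 105 100  57]
 [ 89 102 104 105  85  86  86 102 105 103  66]
 [ 97  84  91  92  95  95  89 101 102 107  89]]
[ 0.10595886 -0.32051497 -0.34470623] [ 0.49805509 -0.22932556  0.29792185]
```

```bash
python3 -c "
from h import *
print(turn(target(.16)).round(3))"
```

```text
[ 0.119 -0.317 -0.394]
```

```bash

python3 -m inch '[{"dx":0.1,"dy":0.2,"dz":0,"ax":0.024,"ay":-0.063,"az":-0.079},{"dx":0.2,"dy":0.4,"dz":0,"ax":0.048,"ay":-0.127,"az":-0.158},{"dx":0.3,"dy":0.6,"dz":0,"ax":0.071,"ay":-0.19,"az":-0.236},{"dx":0.4,"dy":0.8,"dz":0,"ax":0.095,"ay":-0.254,"az":-0.315},{"dx":0.5,"dy":1,"dz":0,"ax":0.119,"ay":-0.317,"az":-0.394}]' | grep ee
python3 -m inch '[{"dx":0.2,"dy":0.5,"dz":0,"ax":0,"ay":0,"az":0},{"dx":0.3,"dy":1,"dz":0,"ax":0,"ay":0,"az":0}]' | grep ee
python3 -m inch '[{"dx":0.1,"dy":0.5,"dz":0,"ax":0,"ay":0,"az":0},{"dx":0.2,"dy":1,"dz":0,"ax":0,"ay":0,"az":0}]' | grep ee
python3 -m inch '[{"dx":0.04,"dy":0.37,"dz":-0.36,"ax":0,"ay":0,"az":0},{"dx":0.04,"dy":0.37,"dz":-0.6,"ax":0,"ay":0,"az":0},{"dx":0.04,"dy":0.37,"dz":-0.6,"ax":0,"ay":0,"az":0},{"dx":0.04,"dy":0.37,"dz":-0.6,"ax":0,"ay":0,"az":0}]'
python3 - <<'E'
from h import *
o=manip.observe();Rt=rot(o['tcp_rot']);print(Rt.as_matrix().round(3),target(.16).as_matrix().round(3),o['q'].round(3),turn(target(.16)))
p=o['ee_pos']; tz=Rt.apply([0,0,1]); tip=p+.0845*tz; print("tip",tip,"K-dist", (tip-K)@n, (tip-K)@yc,(tip-K)@up)
print({c:(proj(c,tip).round(1),proj(c,p).round(1)) for c in C})
s=manip.grab_frame("scene")[:,:,::-1];t=manip.grab_frame("top")[:,:,::-1]
cv2.imwrite("pics/i1.png",np.hstack([crop("",s,185,180,65,65,6),crop("",t,205,105,65,65,6)]))
E
```

```text
ee_pos: [0.5476, -0.13, 0.2969]
ee_pos: [0.5773, -0.0293, 0.2967]
ee_pos: [0.5973, 0.0713, 0.2969]
time: 7.68
ee_pos: [0.6019, 0.1062, 0.2385]
tcp_rot: [0.258, 0.056, 0.964, 0.026]
ft_force: [0.8, -0.2, -1.2]
width: 0.0113
grasp_force: 47.3
[[-0.861  0.095  0.5  ]
 [ 0.122  0.992  0.021]
 [-0.494  0.079 -0.866]] [[-0.861  0.095  0.5  ]
 [ 0.122  0.992  0.021]
 [-0.494  0.08  -0.866]] [-0.067 -0.555 -0.568  1.036  0.054  0.064] [ 0.00065001  0.00052324 -0.00028557]
tip [0.64413224 0.10791541 0.16537729] K-dist 0.060873395336762864 -0.0017130289539667202 0.0063187759742680885
{'scene': (array([220.5, 206.7]), array([231.9, 180.9])), 'top': (array([238.3, 135.1]), array([238.1, 140.3]))}
```

View pics/i1.png

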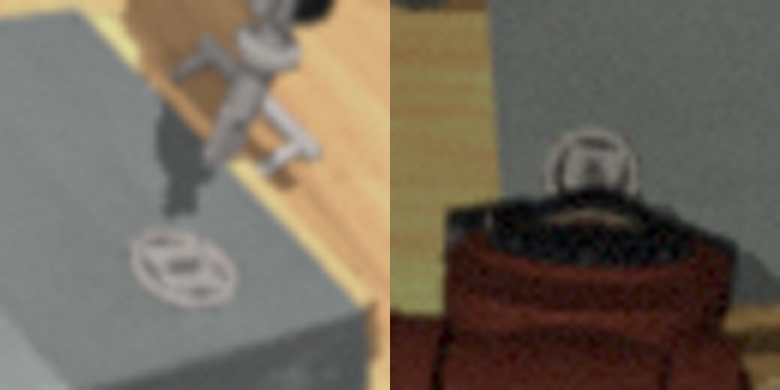

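The key is clear of everything, with its tip at about scene crop (207,162) and the ring at (185,267). I'll compare the held key's axis with the nominal one before inserting.

```bash
python3 - <<'E'
from h import *
I=np.mean([manip.grab_frame("scene").astype(float) for _ in range(6)],axis=0)
o=manip.observe();Rt=rot(o['tcp_rot']);p=o['ee_pos'];tx,ty,tz=Rt.as_matrix().T
u0,v0,k=208,175,16
im=cv2.resize(I[v0:v0+36,u0:u0+36,::-1].clip(0,255).astype(np.uint8),None,fx=k,fy=k,interpolation=cv2.INTER_CUBIC)
def px(P): a=proj("scene",P); return int((a[0]-u0+.5)*k),int((a[1]-v0+.5)*k)
for d in(.0195,.0545,.0615,.0845): cv2.circle(im,px(p+d*tz),2,(0,0,255),-1)
for a,b,w in((.0545,.0775,.008),(.0775,.0845,.00625)):
  for s in(-1,1): cv2.line(im,px(p+a*tz+s*w*tx),px(p+b*tz+s*w*tx),(0,255,0),1)
cv2.imwrite("pics/i2.png",im)
a=px(p+.0695*tz); 
for d in(tx,ty,tz): b=px(p+.0695*tz+.01*d); print(np.subtract(b,a))
print(px(K),px(p+.0845*tz))
E
```

```text
[50 -3]
[28 39]
[-21  47]
(120, 792) (211, 517)
```

View pics/i2.png

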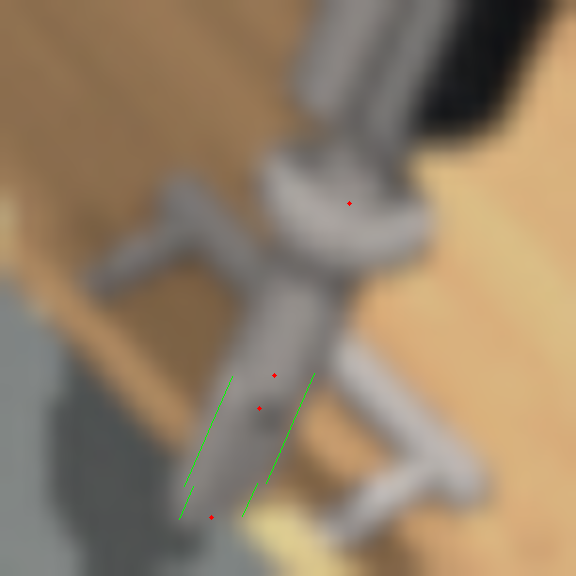

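Overlay agrees with the picture to about 1 mm, so the key sits straight in the grip. Approaching to 10 mm from the mouth.

```bash

python3 -m inch '[{"dx":0.1,"dy":0.013,"dz":-0.24,"ax":0,"ay":0,"az":0},{"dx":0.2,"dy":0.026,"dz":-0.47,"ax":0,"ay":0,"az":0},{"dx":0.2,"dy":0.026,"dz":-0.47,"ax":0,"ay":0,"az":0},{"dx":0.2,"dy":0.026,"dz":-0.47,"ax":0,"ay":0,"az":0}]'
cat >> h.py <<'E'
def st():
    o=manip.observe();Rt=rot(o['tcp_rot']);tip=o['ee_pos']+.0845*Rt.apply([0,0,1]);d=tip-K
    f=o['ft_force'];print("t",o['time'],"out %.1f y %.1f up %.1f mm"%tuple(1e3*np.array([d@n,d@yc,d@up])),"F n/y/up",[round(float(f@a),1) for a in(n,yc,up)],"turn",turn(target(.16)).round(3),"w",o['width'].round(4), "mom", o['moment'].round(2))
E
python3 - <<'E'
from h import *
st()
I=np.mean([manip.grab_frame("scene").astype(float) for _ in range(4)],axis=0)
u0,v0,k=195,195,16
im=cv2.resize(I[v0:v0+36,u0:u0+36,::-1].clip(0,255).astype(np.uint8),None,fx=k,fy=k,interpolation=cv2.INTER_CUBIC)
cv2.imwrite("pics/i3.png",im)
o=manip.observe();tz=rot(o['tcp_rot']).apply([0,0,1])
for P in (o['ee_pos']+.0845*tz,K): print((proj("scene",P)-[u0,v0]+.5)*k)
E
```

```text
time: 8.57
ee_pos: [0.6216, 0.1092, 0.1915]
tcp_rot: [0.258, 0.056, 0.964, 0.026]
ft_force: [0.9, -0.1, -1.0]
width: 0.0114
grasp_force: 47.2Traceback (most recent call last):
  File "<stdin>", line 2, in <module>
  File "h.py", line 32, in st
    f=o['ft_force'];print("t",o['time'],"out %.1f y %.1f up %.1f mm"%tuple(1e3*np.array([d@n,d@yc,d@up])),"F n/y/up",[round(float(f@a),1) for a in(n,yc,up)],"turn",turn(target(.16)).round(3),"w",o['width'].round(4), "mom", o['moment'].round(2))
                                                                                                                                                                                                   ^^^^^^^^^^^^^^^^
AttributeError: 'float' object has no attribute 'round'
```

```bash
sed -i "s/o\['width'\].round(4)/round(o['width'],4)/" h.py; python3 -c "
from h import *
st()"
python3 -m inch '[{"dx":0.03,"dy":0.001,"dz":-0.052,"ax":0,"ay":0,"az":0},{"dx":0.06,"dy":0.002,"dz":-0.104,"ax":0,"ay":0,"az":0},{"dx":0.06,"dy":0.002,"dz":-0.104,"ax":0,"ay":0,"az":0}]' >/dev/null
python3 -c "
from h import *
st()"
```

```text
t 8.575 out 10.2 y 0.5 up -0.0 mm F n/y/up [-1.2, -0.2, 0.3] turn [ 0.001  0.    -0.001] w 0.0114 mom [-0.01  0.57 -0.01]
t 8.95 out -3.2 y 0.5 up -1.3 mm F n/y/up [-1.1, -0.8, -1.6] turn [ 0.001 -0.001 -0.001] w 0.0121 mom [ 0.07  0.6  -0.01]
```

```bash

python3 -m inch '[{"dx":0.02,"dy":0.001,"dz":-0.02,"ax":0,"ay":0,"az":0},{"dx":0.034,"dy":0.002,"dz":-0.038,"ax":0,"ay":0,"az":0},{"dx":0.034,"dy":0.002,"dz":-0.038,"ax":0,"ay":0,"az":0}]' >/dev/null
python3 -c "
from h import *
st()"
```

```text
t 9.325 out -7.9 y 0.5 up 0.1 mm F n/y/up [-0.5, -0.3, -0.7] turn [ 0.001 -0.    -0.001] w 0.0114 mom [ 0.02  0.71 -0.01]
```

```bash

python3 -m inch '[{"dx":0.02,"dy":0.001,"dz":-0.035,"ax":0,"ay":0,"az":0},{"dx":0.04,"dy":0.002,"dz":-0.069,"ax":0,"ay":0,"az":0},{"dx":0.04,"dy":0.002,"dz":-0.069,"ax":0,"ay":0,"az":0}]' >/dev/null
python3 -c "
from h import *
st()"
```

```text
t 9.7 out -16.2 y 0.6 up -0.3 mm F n/y/up [-0.8, -0.4, -0.5] turn [ 0.001 -0.001 -0.001] w 0.0116 mom [-0.07  0.6   0.01]
```

```bash

python3 -m inch '[{"dx":0.025,"dy":0.001,"dz":-0.043,"ax":0,"ay":0,"az":0},{"dx":0.05,"dy":0.001,"dz":-0.087,"ax":0,"ay":0,"az":0},{"dx":0.05,"dy":0.001,"dz":-0.087,"ax":0,"ay":0,"az":0}]' >/dev/null
python3 -c "
from h import *
st()"
python3 -m inch '[{"dx":0.015,"dy":0,"dz":-0.026,"ax":0,"ay":0,"az":0},{"dx":0.02,"dy":0,"dz":-0.035,"ax":0,"ay":0,"az":0},{"dx":0.02,"dy":0,"dz":-0.035,"ax":0,"ay":0,"az":0}]' >/dev/null
python3 -c "
from h import *
st()"
```

```text
t 10.075 out -26.3 y 0.4 up -0.4 mm F n/y/up [-1.8, 0.6, -1.5] turn [ 0.001 -0.001 -0.001] w 0.0118 mom [-0.03  0.65  0.02]
t 10.45 out -28.2 y 0.3 up 1.4 mm F n/y/up [18.9, -0.1, -5.9] turn [ 0.001  0.    -0.001] w 0.0113 mom [-0.19  2.31 -0.12]
```

```bash

python3 -m inch '[{"dx":0.0,"dy":0,"dz":-0.02,"ax":0,"ay":0,"az":0},{"dx":0.0,"dy":0,"dz":-0.02,"ax":0,"ay":0,"az":0}]' >/dev/null
python3 -c "
from h import *
st()"
```

```text
t 10.7 out -28.6 y 0.1 up 3.0 mm F n/y/up [25.0, -1.0, -5.3] turn [ 0.001  0.003 -0.001] w 0.0114 mom [-0.37  1.64 -0.11]
```

```bash

python3 -m inch '[{"dx":-0.02,"dy":0,"dz":-0.01,"ax":0,"ay":0,"az":0},{"dx":-0.02,"dy":0,"dz":-0.01,"ax":0,"ay":0,"az":0}]' >/dev/null
python3 -c "
from h import *
st()"
python3 -m inch '[{"dx":0,"dy":0,"dz":0,"ax":0.035,"ay":0.002,"az":-0.06},{"dx":0,"dy":0,"dz":0,"ax":0.07,"ay":0.003,"az":-0.12},{"dx":0,"dy":0,"dz":0,"ax":0.105,"ay":0.005,"az":-0.18},{"dx":0,"dy":0,"dz":0,"ax":0.14,"ay":0.006,"az":-0.24},{"dx":0,"dy":0,"dz":0,"ax":0.175,"ay":0.008,"az":-0.3},{"dx":0,"dy":0,"dz":0,"ax":0.207,"ay":0.009,"az":-0.358},{"dx":0,"dy":0,"dz":0,"ax":0.207,"ay":0.009,"az":-0.358}]' 1 60 >/dev/null
python3 -c "
from h import *
st(); print(manip.observe()['moment']@n)"
```

```text
t 10.95 out -28.5 y 0.1 up 2.4 mm F n/y/up [14.9, -0.4, 2.3] turn [ 0.001  0.005 -0.001] w 0.0115 mom [-0.13 -0.22 -0.12]
t 11.825 out -28.5 y -0.8 up 1.7 mm F n/y/up [20.1, -3.7, -0.5] turn [-0.207 -0.005  0.358] w 0.0111 mom [-0.96  0.67 -0.45]
0.0778164718774232
```

```bash

python3 -m inch '[{"dx":0,"dy":0,"dz":0,"ax":0.035,"ay":0.002,"az":-0.06},{"dx":0,"dy":0,"dz":0,"ax":0.07,"ay":0.003,"az":-0.12},{"dx":0,"dy":0,"dz":0,"ax":0.105,"ay":0.005,"az":-0.18},{"dx":0,"dy":0,"dz":0,"ax":0.14,"ay":0.006,"az":-0.24},{"dx":0,"dy":0,"dz":0,"ax":0.165,"ay":0.007,"az":-0.285},{"dx":0,"dy":0,"dz":0,"ax":0.165,"ay":0.007,"az":-0.285}]' >/dev/null
python3 -c "
from h import *
st(); print(manip.observe()['moment']@n,manip.observe()['q'])"
python3 -m inch '[{"dx":0,"dy":0,"dz":0,"ax":0.025,"ay":0.001,"az":-0.043},{"dx":0,"dy":0,"dz":0,"ax":0.05,"ay":0.002,"az":-0.087},{"dx":0,"dy":0,"dz":0,"ax":0.05,"ay":0.002,"az":-0.087}]' >/dev/null
python3 -c "
from h import *
st(); print(manip.observe()['moment']@n,manip.observe()['q'])"
```

```text
t 12.575 out -28.6 y -1.4 up 1.1 mm F n/y/up [22.6, -7.7, -3.4] turn [-0.372 -0.012  0.643] w 0.0114 mom [-1.57  1.29 -0.83]
0.037388754717465535 [-0.05578696 -0.41564299 -0.615622    0.84350136  0.04733372  1.24197142]
t 12.95 out -28.6 y -1.3 up 1.0 mm F n/y/up [23.8, -5.6, -3.0] turn [-0.422 -0.014  0.73 ] w 0.0113 mom [-1.52  1.46 -0.77]
0.057921766800469864 [-0.05553204 -0.41617575 -0.61623747  0.84328242  0.04702128  1.39972281]
```

```bash

for i in 1 2 3; do python3 -m inch '[{"dx":0,"dy":0,"dz":0,"ax":0.02,"ay":0.001,"az":-0.035},{"dx":0,"dy":0,"dz":0,"ax":0.02,"ay":0.001,"az":-0.035}]' >/dev/null
python3 -c "
from h import *
st(); print(manip.observe()['moment']@n)"; done
```

```text
t 13.2 out -28.6 y -1.2 up 0.6 mm F n/y/up [25.9, -5.2, -5.7] turn [-0.442 -0.015  0.765] w 0.0114 mom [-1.5   1.86 -0.69]
0.11100497325288293
t 13.45 out -28.6 y -1.1 up 0.3 mm F n/y/up [26.7, -5.8, -6.7] turn [-0.462 -0.016  0.8  ] w 0.0113 mom [-1.56  2.16 -0.56]
0.24326335088841555
t 13.7 out -28.6 y -1.0 up 0.2 mm F n/y/up [28.5, -5.1, -6.9] turn [-0.482 -0.017  0.834] w 0.0112 mom [-1.72  2.21 -0.1 ]
0.726985230986999
```

Torque jumped to 0.73 N m, so the lock is at its stop. Releasing and backing off along the key axis.

```bash

python3 -m inch '[{"dx":-0.01,"dy":0,"dz":0.02,"ax":-0.03,"ay":0,"az":0.05},{"dx":-0.01,"dy":0,"dz":0.02,"ax":-0.03,"ay":0,"az":0.05}]' >/dev/null
python3 -c "
from h import *
st()"
python3 -m inch '[{"dx":0,"dy":0,"dz":0,"ax":0,"ay":0,"az":0},{"dx":0,"dy":0,"dz":0,"ax":0,"ay":0,"az":0},{"dx":0,"dy":0,"dz":0,"ax":0,"ay":0,"az":0},{"dx":0,"dy":0,"dz":0,"ax":0,"ay":0,"az":0}]' 0.3
python3 -m inch '[{"dx":-0.15,"dy":-0.006,"dz":0.26,"ax":0,"ay":0,"az":0},{"dx":-0.35,"dy":-0.015,"dz":0.606,"ax":0,"ay":0,"az":0},{"dx":-0.5,"dy":-0.02,"dz":0.87,"ax":0,"ay":0,"az":0},{"dx":-0.5,"dy":-0.02,"dz":0.87,"ax":0,"ay":0,"az":0}]'
python3 - <<'E'
from h import *
st()
o=manip.observe(); Rt=R.from_matrix(np.c_[yc,xc,-zc]); 
for s in(1,-1):
    T=R.from_matrix(np.c_[s*yc,s*xc,-zc]); print(turn(T),o['q'].round(3))
print(plane("top",(256.75+286.5)/2-.4,171.25-.4,.05), plane("top",(256.75+286.5)/2-.4,171.25-.4,.045))
E
```

```text
t 13.95 out -28.1 y -0.7 up -0.6 mm F n/y/up [4.4, -4.3, 1.5] turn [-0.451 -0.017  0.784] w 0.0113 mom [-1.06 -0.18 -0.51]
time: 14.45
ee_pos: [0.6388, 0.11, 0.1558]
tcp_rot: [0.178, 0.672, 0.694, 0.187]
ft_force: [-0.7, 0.9, 1.4]
width: 0.0599
grasp_force: 0.0
time: 14.95
ee_pos: [0.5897, 0.108, 0.2464]
tcp_rot: [0.18, 0.672, 0.693, 0.188]
ft_force: [-0.2, 0.5, -0.3]
width: 0.0599
grasp_force: 0.0
t 14.95 out 73.7 y 0.6 up -0.0 mm F n/y/up [-0.2, 0.5, -0.3] turn [-0.453 -0.017  0.783] w 0.0599 mom [ 0.02  0.45 -0.02]
[-0.01529669  0.33500151  0.00695758] [-0.064 -0.596 -0.582  1.061  0.052  1.489]
[ 0.51837246  0.0236697  -1.92438754] [-0.064 -0.596 -0.582  1.061  0.052  1.489]
[0.56173166 0.00131685 0.05      ] [0.56302672 0.00101174 0.045     ]
```

```bash

python3 -m inch '[{"dx":-0.1,"dy":-0.2,"dz":0,"ax":0,"ay":0.11,"az":0},{"dx":-0.2,"dy":-0.5,"dz":0,"ax":-0.01,"ay":0.22,"az":0.005},{"dx":-0.28,"dy":-1,"dz":0,"ax":-0.015,"ay":0.335,"az":0.007},{"dx":-0.28,"dy":-1,"dz":0,"ax":-0.015,"ay":0.335,"az":0.007}]' 0.72
python3 - <<'E'
from h import *
print(tri((219.6,187.1),(286.1,170.4)),tri((237.1,204.6),(256.4,171.4)))
s=manip.grab_frame("scene")[:,:,::-1];t=manip.grab_frame("top")[:,:,::-1]
cv2.imwrite("pics/l1.png",np.hstack([crop("",s,185,165,65,65,6),crop("",t,220,125,65,65,6)]))
E
```

```text
time: 15.45
ee_pos: [0.5615, 0.0051, 0.2371]
tcp_rot: [-0.007, 0.693, 0.721, -0.005]
ft_force: [0.0, -0.3, -0.9]
width: 0.0239
grasp_force: 0.0
(array([ 0.56424331, -0.04715436,  0.03713612]), [np.float64(0.0034100174286617615), np.float64(0.0034100174286617172)]) (array([0.56035602, 0.05089454, 0.04598066]), [np.float64(0.00047704118577299626), np.float64(0.00047704118577315835)])
```

View pics/l1.png

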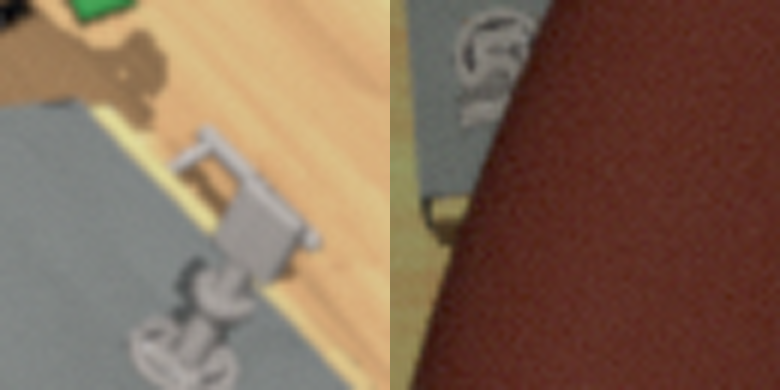

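Seen in the scene crop, the key is seated upright in the lock with its shoulder on the plug at (185,345) and the paddle turned at (262,230). The handle bar runs (205,135)-(315,240). Descending onto the bar now.

```bash

python3 -m inch '[{"dx":0.005,"dy":-0.02,"dz":-0.5,"ax":0,"ay":0,"az":0},{"dx":0.005,"dy":-0.02,"dz":-1,"ax":0,"ay":0,"az":0}]' | grep -E "ee|ft"
python3 -m inch '[{"dx":0,"dy":0,"dz":-0.4,"ax":0,"ay":0,"az":0},{"dx":0,"dy":0,"dz":-0.65,"ax":0,"ay":0,"az":0},{"dx":0,"dy":0,"dz":-0.65,"ax":0,"ay":0,"az":0}]' | grep -E "ee|ft"
python3 -m inch '[{"dx":0,"dy":0,"dz":-0.22,"ax":0,"ay":0,"az":0},{"dx":0,"dy":0,"dz":-0.42,"ax":0,"ay":0,"az":0},{"dx":0,"dy":0,"dz":-0.42,"ax":0,"ay":0,"az":0}]' | grep -E "ee|ft"
python3 -m inch '[{"dx":0,"dy":0,"dz":0,"ax":0,"ay":0,"az":0},{"dx":0,"dy":0,"dz":0,"ax":0,"ay":0,"az":0},{"dx":0,"dy":0,"dz":0,"ax":0,"ay":0,"az":0},{"dx":0,"dy":0,"dz":0,"ax":0,"ay":0,"az":0}]' 1 30
```

```text
ee_pos: [0.5618, 0.007, 0.1432]
ft_force: [-0.1, -0.3, -0.4]
ee_pos: [0.5598, 0.0074, 0.0771]
ft_force: [0.2, -1.1, 0.5]
ee_pos: [0.5605, 0.0064, 0.0354]
ft_force: [-0.1, 0.2, -0.6]
time: 17.05
ee_pos: [0.5619, 0.006, 0.0369]
tcp_rot: [-0.002, 0.692, 0.722, -0.001]
ft_force: [-1.5, 2.8, 5.5]
width: 0.0099
grasp_force: 30.1
```

```bash

python3 -m inch '[{"dx":-0.1,"dy":-0.004,"dz":0,"ax":0,"ay":0,"az":0},{"dx":-0.2,"dy":-0.008,"dz":0,"ax":0,"ay":0,"az":0}]'
python3 -m inch '[{"dx":-0.2,"dy":-0.009,"dz":0,"ax":0,"ay":0,"az":0},{"dx":-0.4,"dy":-0.017,"dz":0,"ax":0,"ay":0,"az":0},{"dx":-0.6,"dy":-0.026,"dz":0,"ax":0,"ay":0,"az":0},{"dx":-0.75,"dy":-0.032,"dz":0,"ax":0,"ay":0,"az":0},{"dx":-0.75,"dy":-0.032,"dz":0,"ax":0,"ay":0,"az":0}]'
```

```text
time: 17.3
ee_pos: [0.5418, 0.0049, 0.0369]
tcp_rot: [-0.001, 0.692, 0.722, -0.001]
ft_force: [2.2, 2.2, 5.9]
width: 0.0097
grasp_force: 30.3
time: 17.92
ee_pos: [0.466, 0.0007, 0.0369]
tcp_rot: [-0.001, 0.692, 0.722, -0.002]
ft_force: [-0.9, -2.9, 5.7]
width: 0.0097
grasp_force: 30.5
```

```bash

python3 -m inch '[{"dx":0,"dy":0,"dz":0,"ax":0,"ay":0,"az":0},{"dx":0,"dy":0,"dz":0,"ax":0,"ay":0,"az":0},{"dx":0,"dy":0,"dz":0,"ax":0,"ay":0,"az":0}]' 0.72 | grep -E "ee|ft|wid"
python3 -m inch '[{"dx":0,"dy":0,"dz":0.25,"ax":0,"ay":0,"az":0},{"dx":0,"dy":0,"dz":0.6,"ax":0,"ay":0,"az":0},{"dx":0,"dy":0,"dz":1,"ax":0,"ay":0,"az":0}]'
for i in 1 2 3; do python3 -m inch '[{"dx":-0.02,"dy":0.33,"dz":0.04,"ax":0,"ay":0,"az":0.106},{"dx":-0.04,"dy":0.66,"dz":0.08,"ax":0,"ay":0,"az":0.212},{"dx":-0.06,"dy":0.98,"dz":0.1,"ax":0,"ay":0,"az":0.317}]' 0.3 | grep -E "ee|ft|wid"; done
python3 - <<'E'
from h import *
I={}
for c in C: I[c]=np.mean([manip.grab_frame(c).astype(float) for _ in range(4)],axis=0)
np.savez("avg2.npz",**I)
A=np.load("avg.npz")
o=manip.observe();print(o["time"],rot(o['tcp_rot']).as_matrix().round(3),o['q'].round(3),o['ee_pos'])
# vise re-measure from initial scene view
for nm,(u,v) in (("scene",(315,251)),("top",(184,203))):
    g=A[nm]; m=((g.min(2)>125 if nm=="scene" else g.min(2)>85)&(g.max(2)-g.min(2)<32)).astype(np.uint8)
    w=np.zeros_like(m); w[v-22:v+22,u-22:u+22]=m[v-22:v+22,u-22:u+22]
    c=max(cv2.findContours(w,0,2)[0],key=cv2.contourArea); r=cv2.minAreaRect(c); print(nm,r,plane(nm,*r[0],.008))
print("predicted scene",proj("scene",[.4624,.2944,.008]),proj("scene",[.4075,.2964,.008]),proj("scene",[.5172,.2924,.008]))
E
```

```text
ee_pos: [0.4662, 0.002, 0.0357]
ft_force: [-0.9, -0.6, -0.3]
width: 0.0239
time: 18.68
ee_pos: [0.4659, 0.0021, 0.1364]
tcp_rot: [-0.003, 0.692, 0.722, -0.002]
ft_force: [0.8, -0.2, 0.1]
width: 0.0237
grasp_force: 0.0
ee_pos: [0.4603, 0.1009, 0.1462]
ft_force: [-0.4, 0.6, 0.7]
width: 0.0601
ee_pos: [0.4542, 0.1991, 0.156]
ft_force: [0.3, -0.7, 0.2]
width: 0.0595
ee_pos: [0.4482, 0.2972, 0.166]
ft_force: [1.0, -0.5, 0.7]
width: 0.0599
20.2 [[-0.999  0.036 -0.001]
 [ 0.036  0.999 -0.005]
 [ 0.001 -0.005 -1.   ]] [ 0.341 -0.087 -0.213  1.447 -0.004  0.377] [0.44852207 0.29519367 0.16592931]
scene ((313.76922607421875, 251.65383911132812), (5.824352264404297, 36.055511474609375), 56.3099365234375) [0.46409708 0.29623939 0.008     ]
top ((183.0, 202.5), (31.0, 4.0), 90.0) [0.46139091 0.29779679 0.008     ]
predicted scene [313.78721775 250.88947784] [328.39393519 241.51137692] [298.68119621 260.58668576]
```

```bash

python3 -m inch '[{"dx":0,"dy":0.003,"dz":-0.5,"ax":0,"ay":0,"az":0},{"dx":0,"dy":0.003,"dz":-1,"ax":0,"ay":0,"az":0}]' | grep -E "ee|ft"
python3 -m inch '[{"dx":0,"dy":0,"dz":-0.3,"ax":0,"ay":0,"az":0},{"dx":0,"dy":0,"dz":-0.55,"ax":0,"ay":0,"az":0},{"dx":0,"dy":0,"dz":-0.61,"ax":0,"ay":0,"az":0},{"dx":0,"dy":0,"dz":-0.61,"ax":0,"ay":0,"az":0}]' | grep -E "ee|ft"
python3 -m inch '[{"dx":0,"dy":0,"dz":0,"ax":0,"ay":0,"az":0},{"dx":0,"dy":0,"dz":0,"ax":0,"ay":0,"az":0},{"dx":0,"dy":0,"dz":0,"ax":0,"ay":0,"az":0},{"dx":0,"dy":0,"dz":0,"ax":0,"ay":0,"az":0},{"dx":0,"dy":0,"dz":0,"ax":0,"ay":0,"az":0}]' 1 40
```

```text
ee_pos: [0.4492, 0.2957, 0.0655]
ft_force: [0.8, -0.0, -0.1]
ee_pos: [0.4486, 0.2959, 0.0055]
ft_force: [0.3, -0.1, 1.4]
time: 21.58
ee_pos: [0.4491, 0.2965, 0.0062]
tcp_rot: [0.0, 0.017, 1.0, -0.002]
ft_force: [-1.0, -0.2, 5.8]
width: 0.0158
grasp_force: 39.2
```

```bash

python3 -m inch '[{"dx":0,"dy":0,"dz":0.25,"ax":0,"ay":0,"az":0},{"dx":0,"dy":0,"dz":0.6,"ax":0,"ay":0,"az":0},{"dx":0,"dy":0,"dz":1,"ax":0,"ay":0,"az":0}]' | grep -E "ee|ft|wid"
for i in 1 2 3; do python3 -m inch '[{"dx":-0.01,"dy":-0.3,"dz":0.03,"ax":0,"ay":0,"az":-0.106},{"dx":-0.02,"dy":-0.6,"dz":0.05,"ax":0,"ay":0,"az":-0.212},{"dx":-0.02,"dy":-0.88,"dz":0.07,"ax":0,"ay":0,"az":-0.316}]' | grep -E "ee|ft|wid"; done
python3 - <<'E'
from h import *
for c in C: cv2.imwrite(f"pics/d_{c}.png",manip.grab_frame(c)[:,:,::-1])
o=manip.observe();print(o["time"],rot(o['tcp_rot']).as_matrix().round(3),o['q'].round(3),o['ee_pos'])
s=cv2.imread("pics/d_scene.png");t=cv2.imread("pics/d_top.png")
cv2.imwrite("pics/d1.png",np.hstack([crop("",s,175,150,100,100,4),crop("",t,205,110,100,100,4)]))
E
```

```text
ee_pos: [0.4479, 0.296, 0.1057]
ft_force: [0.1, 0.1, -0.1]
width: 0.0157
ee_pos: [0.4463, 0.2074, 0.1123]
ft_force: [0.3, -0.6, -0.3]
width: 0.0164
ee_pos: [0.4443, 0.1193, 0.1192]
ft_force: [-0.5, 0.9, -0.6]
width: 0.016
ee_pos: [0.4423, 0.0313, 0.1263]
ft_force: [0.2, -0.1, -0.9]
width: 0.0161
23.175 [[-0.041  0.999 -0.004]
 [ 0.999  0.041 -0.   ]
 [-0.    -0.004 -1.   ]] [-2.270e-01 -3.790e-01 -5.360e-01  1.418e+00 -1.000e-03  1.302e+00] [0.44265077 0.03025855 0.12642562]
```

```bash

python3 -m inch '[{"dx":0.4,"dy":0,"dz":0,"ax":0,"ay":0,"az":0},{"dx":0.8,"dy":0,"dz":0,"ax":0,"ay":0,"az":0},{"dx":1,"dy":0,"dz":0,"ax":0,"ay":0,"az":0},{"dx":1,"dy":0,"dz":0,"ax":0,"ay":0,"az":0}]' | grep -E "ee|ft|wid"
python3 -m inch '[{"dx":0.05,"dy":0,"dz":-0.3,"ax":0,"ay":0,"az":0},{"dx":0.05,"dy":0,"dz":-0.6,"ax":0,"ay":0,"az":0},{"dx":0.05,"dy":0,"dz":-0.85,"ax":0,"ay":0,"az":0},{"dx":0.05,"dy":0,"dz":-1,"ax":0,"ay":0,"az":0},{"dx":0.05,"dy":0,"dz":-1,"ax":0,"ay":0,"az":0}]'
python3 -m inch '[{"dx":0,"dy":0,"dz":-0.03,"ax":0,"ay":0,"az":0},{"dx":0,"dy":0,"dz":-0.06,"ax":0,"ay":0,"az":0},{"dx":0,"dy":0,"dz":-0.06,"ax":0,"ay":0,"az":0}]'
```

```text
ee_pos: [0.5429, 0.0329, 0.1256]
ft_force: [-0.3, 0.1, -1.1]
width: 0.0162
time: 24.3
ee_pos: [0.5462, 0.0326, 0.0253]
tcp_rot: [-0.003, 0.69, 0.724, -0.002]
ft_force: [0.1, -0.2, -0.7]
width: 0.0161
grasp_force: 39.5
time: 24.68
ee_pos: [0.5475, 0.0322, 0.0203]
tcp_rot: [-0.002, 0.69, 0.724, -0.001]
ft_force: [-0.4, 0.3, -1.5]
width: 0.0164
grasp_force: 39.5
```

```bash

for i in 1 2; do python3 -m inch '[{"dx":0,"dy":0,"dz":-0.015,"ax":0,"ay":0,"az":0},{"dx":0,"dy":0,"dz":-0.015,"ax":0,"ay":0,"az":0}]' | grep -E "ee|ft|wid"; done
```

```text
ee_pos: [0.5481, 0.0321, 0.0196]
ft_force: [-1.0, 0.9, 6.1]
width: 0.0158
ee_pos: [0.5491, 0.0321, 0.0194]
ft_force: [-1.3, 1.8, 14.7]
width: 0.0157
```

```bash

python3 -m inch '[{"dx":0,"dy":0,"dz":0.015,"ax":0,"ay":0,"az":0},{"dx":0,"dy":0,"dz":0.015,"ax":0,"ay":0,"az":0}]' | grep -E "ee|ft|wid"
python3 -m inch '[{"dx":0,"dy":0,"dz":0,"ax":0,"ay":0,"az":0},{"dx":0,"dy":0,"dz":0,"ax":0,"ay":0,"az":0},{"dx":0,"dy":0,"dz":0,"ax":0,"ay":0,"az":0}]' 0.66 | grep -E "ee|ft|wid"
python3 -m inch '[{"dx":0,"dy":0,"dz":0.2,"ax":0,"ay":0,"az":0},{"dx":0,"dy":0,"dz":0.5,"ax":0,"ay":0,"az":0},{"dx":0,"dy":0,"dz":1,"ax":0,"ay":0,"az":0}]' | grep -E "ee|ft|wid"
python3 -m inch '[{"dx":-0.4,"dy":-0.2,"dz":0.3,"ax":0,"ay":0,"az":0},{"dx":-0.7,"dy":-0.6,"dz":0.6,"ax":0,"ay":0,"az":0},{"dx":-1,"dy":-1,"dz":0.8,"ax":0,"ay":0,"az":0}]' | grep -E "ee|ft|wid"
python3 -m inch '[{"dx":0,"dy":-0.5,"dz":0,"ax":0,"ay":0,"az":0},{"dx":0,"dy":-1,"dz":0,"ax":0,"ay":0,"az":0},{"dx":0,"dy":-1,"dz":0,"ax":0,"ay":0,"az":0}]'
python3 - <<'E'
from h import *
s=manip.grab_frame("scene")[:,:,::-1];t=manip.grab_frame("top")[:,:,::-1]
cv2.imwrite("pics/f1.png",np.hstack([crop("",s,160,80,110,165,3.6),crop("",t,205,100,110,165,3.6)]))
E
```

```text
ee_pos: [0.5484, 0.0321, 0.0197]
ft_force: [0.6, 1.2, 8.0]
width: 0.0158
ee_pos: [0.5496, 0.032, 0.0198]
ft_force: [6.7, 1.3, 4.6]
width: 0.0284
ee_pos: [0.5458, 0.0324, 0.1175]
ft_force: [0.5, -0.3, 0.9]
width: 0.029
ee_pos: [0.4465, -0.0686, 0.1997]
ft_force: [0.3, -0.2, -0.4]
width: 0.029
time: 26.92
ee_pos: [0.4468, -0.1705, 0.198]
tcp_rot: [-0.002, 0.692, 0.722, -0.002]
ft_force: [-0.4, -0.4, -0.2]
width: 0.029
grasp_force: 0.0
```

View pics/f1.png

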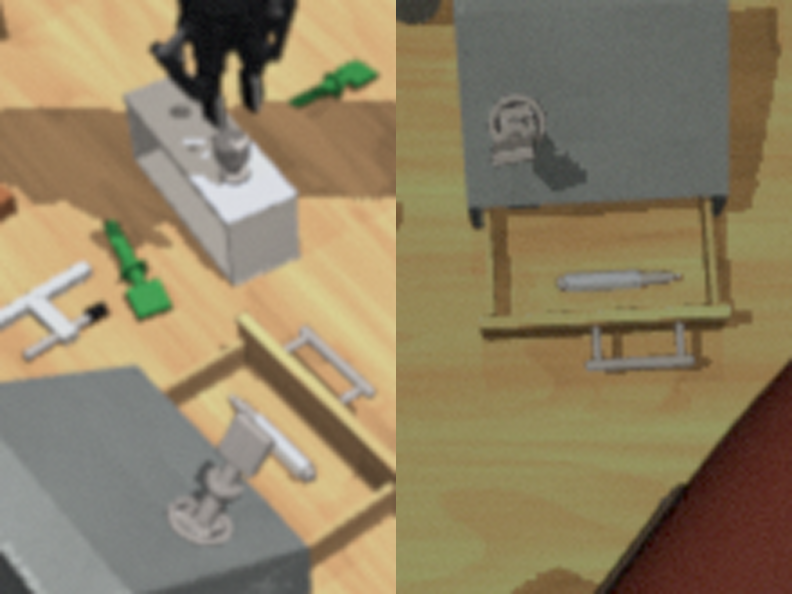

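The final view shows the key upright in the lock with its paddle turned. The drawer is out, with the vise lying along its width at top crop (620,280), and the round key is still in the rack. The green keys look as if they have toppled, so I'll check when that happened from the early frames.

```bash
python3 - <<'E'
from h import *
def g(im):
    im=im.astype(float); m=((im[:,:,1]>im[:,:,0]*1.5)&(im[:,:,1]>im[:,:,2]*1.5)&(im[:,:,1]>50)).astype(np.uint8)
    n,_,s,c=cv2.connectedComponentsWithStats(m); return [(c[i].round(1).tolist(),int(s[i,4])) for i in range(1,n) if s[i,4]>20]
print("t0",g(cv2.imread("pics/scene0.png")[:,:,::-1])); print("t.5",g(np.load("avg.npz")["scene"])); print("t20",g(np.load("avg2.npz")["scene"])); print("now",g(manip.grab_frame("scene")))
print("t0",g(cv2.imread("pics/top0.png")[:,:,::-1])); print("t.5",g(np.load("avg.npz")["top"])); print("t20",g(np.load("avg2.npz")["top"]))
print(manip.observe()["time"])
E
```

```text
t0 [([236.4, 99.4], 98), ([185.4, 126.5], 131)]
t.5 [([236.4, 99.4], 98), ([185.3, 126.4], 130)]
t20 [([253.4, 102.4], 93), ([197.8, 156.9], 154)]
now [([253.8, 102.3], 86), ([197.9, 157.0], 155)]
t0 [([372.5, 177.3], 39), ([365.6, 180.6], 28), ([379.2, 249.4], 83)]
t.5 [([372.5, 177.2], 40), ([365.7, 180.7], 30), ([379.2, 249.3], 83)]
t20 [([336.7, 180.0], 195), ([378.2, 278.0], 227)]
27.075
```

The two green decoys toppled between about 0.7 s and 4 s. The gripper stayed at or above z = 0.2 m then and no contact force showed, so they appear to have fallen on their own from unstable standing. I'm not touching them and am handing in.

```bash
python3 -c "
from rig import manip
print(manip.job_done())"
```

```text
the job is handed in; nothing more can be done
None
```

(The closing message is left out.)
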